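Open the ratchet clamp on a plaster mould

TASK

Free the plaster mould from the ratchet clamp: press the orange release button on the blue sliding jaw straight down and, keeping it pressed, push the jaw back along its bar, away from the mould, until it is fully open against the end stop. Then let the button spring back up and move clear. Leave both mould halves standing where they are on their rests, and do not disturb or lift the pottery around it; this is fingertip work, nothing needs gripping.

Things in the scene. Friction and masses are not known exactly. Their poses are not given: they have to be found in the camera images.
- clamp: Mould clamp fixed to the bench: flat plywood board 160 (x) x 380 (y) x 18 mm with an aluminium bar along its middle, bar top 42 mm above the bench. Origin: centre of the board's underside. Its +y is the way the jaw opens, within 0.6 rad of the world's +y. Fixed blue jaw (118 mm high) at y -164 mm, end stop (blue block, 58 mm high) at y +177 mm.
- jaw (a joint): Travel of the blue sliding jaw along the clamp's +y, in m: 0 = closed on the mould (start, within 1 mm), 0.100 = fully open at the end stop. Ratchet teeth (10 mm pitch, none over the last 10 mm) lock it unless the release is pressed; then it slides with 3 N of friction plus 1.5 N per 0.1 m/s and stays where it is left.
- release (a joint): How far the orange release button is pressed, in m: 0 = up, 0.010 = fully down on its stop. Spring: 3 N to start, 7 N fully down; springs back by itself. The ratchet is free beyond about 0.006. If a tooth stands above the catch, the button stays partly down until the jaw moves on.
- button_top (a point): Centre of the top face of the orange release button, a 36 x 36 mm cap that rides on the sliding jaw; axes as the clamp's. When up it is 98 mm above the bench, 16 mm above the blue housing around it. 30 mm from it towards the clamp's +y stands the push ledge; 55 mm towards -y stands the back of the jaw's plate, 120 mm high.
- ledge (a point): Point on the push ledge, a blue wall on the sliding jaw, 60 mm wide across the bar and 12 mm thick: centre of its face that looks at the button, 111 mm above the bench; the face spans 82 to 124 mm above the bench. A fingertip on the button pushes this face to slide the jaw towards the clamp's +y.
- mould_a_mid (a point): Centre of the plaster mould half next to the fixed jaw: loose white block 100 x 50 x 90 mm high, standing on two wooden rests 42 mm above the bench, top 132 mm above the bench, about 0.6 kg. Origin half-way up.
- mould_b_mid (a point): Centre of the other plaster mould half, next to the sliding jaw; same size, height and mass.
- jar_mid (a point): Centre of a glaze jar with a white cap, 56 mm in diameter, 85 mm high, standing on the bench. Bystander.
- pot_mid (a point): Centre of a terracotta pinch pot, 68 mm across the rim, 55 mm high, standing on the bench. Bystander.
- figure_mid (a point): Centre of a white bisque figure, 52 mm across, 83 mm high, standing on the bench. Bystander.
Not all that is in view belongs to the job. What is shaped like the part that bears mould_a_mid but purple or yellow is not meant.

How it is judged:
On the way, in this order (a step that is already met when the one before it is completed fails the run):
1. the release button is pressed while the jaw is still closed (value of joint release above 0.005 m and value of joint jaw below 0.03 m), for 0.05 s.
2. the jaw is pushed back to the end stop (value of joint jaw above 0.094 m), for 0.1 s.
At the end, for the whole second after the job is handed in: The jaw is within 6 mm of its end stop (travel above 94 mm) and at rest, the release button is up again (pressed less than 2 mm), both mould halves stand upright (within 0.1 rad) and within 15 mm of where they stood, and jar, pot and figure are within 20 mm of where they stood (value of joint jaw above 0.094 m and value of joint release below 0.002 m and distance of each of mould_a_mid, mould_b_mid from where it was at the start of the episode below 0.015 m and angle between each of mould_a_mid, mould_b_mid's own z axis and vertical below 0.1 rad and distance of each of jar_mid, pot_mid, figure_mid from where it was at the start of the episode below 0.02 m and velocity of joint jaw below 0.005 m/s); the robot touches nothing.
It fails at once if a mould half is shoved, lifted or tipped (distance of any of mould_a_mid, mould_b_mid from where it was at the start of the episode above 0.02 m or angle between any of mould_a_mid, mould_b_mid's own z axis and vertical above 0.3 rad).
It fails at once if the jar, the pot or the figure is disturbed or lifted (distance of any of jar_mid, pot_mid, figure_mid from where it was at the start of the episode above 0.025 m).
It also fails if it takes over 32 s, if anything falls off the work surface, if the arm or the gripper's body presses on something with over 40 N, if the wrist force passes 120 N, or if a joint passes its speed limit or range.

ROBOT

A 6-joint arm with a two-finger parallel gripper is mounted at the origin on the work surface. World frame = base frame: x ahead of the robot, y to its left, z up, the work surface at z = 0. Lengths are in m, angles in rad, forces in N, time in s.
With the tool pointing down it reaches from about 0.375 to 0.975 m from the base axis. Payload 3.8 kg.
Tool frame: the origin (TCP) lies on the centre line of the jaws, within the pads' length; the fingertips stand 14 mm ahead of it and the grasp point (between the pads) lies 5 mm behind it; z points along the fingers, y is the line along which they close (so a half turn about z gives the same grasp; the last joint's range is limited). The gripper opens to 85 mm and grips with 20 to 120 N. Pads are 22 mm wide; open, the fingers measure 114 mm over their backs; the gripper's body (76 mm by 85 mm) begins 54 mm behind the grasp point. The pads swing forward as they close: fully open they stand 13 mm farther back than shut.
Start: joints at [1.129, 0.264, 1.604, -0, 1.274, -0.037], TCP at [0.266, 0.62, 0.245] pointing down, gripper open.
Joint ranges: [-2.63, 2.63], [-0.94, 2.18], [0.31, 2.57], [-1.31, 4.45], [0, 2.66], [-2.55, 2.55]. Speed limits (rad/s): [2.57, 2.57, 3.14, 3.14, 3.14, 3.14].

INTERFACE

Orientations are given as a rotation vector (axis times angle).
In Python, from workcell import bot, eyes, spot_in gives the robot as it stands.
- The arm moves only by the tool carry_out, never from a script. Its argument "series" is text: rows parted by semicolons, each of 4 numbers parted by spaces: the shift along the world's x, y, z in m, then the turn about the world's z in degrees. In form: tx ty tz roll; .... A call has 1 to 20 rows; each row shifts and turns the commanded pose from where the row before left it; what a row does not reach is not made up. A row lasts 1/8 s, in which the tool goes at most 62.5 mm and 10.7 degrees, less where a joint would pass 70% of its speed; a pose out of reach is approached as far as the arm can. A call is refused whole if a number of a shift passes 0.0625 or a number of a turn 10.7, either way. A call with a gripper value outside its range is refused whole. "jaw" is the gripper command: -1 is shut, 1 is fully open, values between are in proportion, set as the call begins (left out, the last holds). The fingers move at their own pace and stop on an object; "grip_force" is the grip in N (left out, the last holds). Time passes only in rows, so rows that do not move let the fingers close. It gives the time, the measured TCP pose, the force, the opening and the grip force at its end, in the units of the state.
- bot.read_state(): the state, without advancing time (a new reading comes with each control period).
- eyes.read_camera(name): name is "side" or "top" or "wrist"; returns (picture, depth): 400x640x3 uint8, blue, green, red; 400x640 float32, m along the optical axis (not along the pixel's ray), 0 where there is no reading.
- eyes.get_calibration(name): a dict with "K" (3x3 intrinsics, pixels), "position" and "rotation" of the camera in the world; the wrist camera has in their place "T_tool_cam" (4x4, takes a point from camera to tool coordinates, whose origin is the TCP and whose axes are the flange's). Camera axes: x right, y down, z forward; pixel columns grow to the right and rows downward; lengths in m; the calibration is good to about 2 mm. A picture is of the moment at which its call begins: read the wrist's pose just before it. get_calibration takes no time and is no camera call.
- bot.finish_job(): hands the job in; it is judged then, once.
Trained networks look in the newest picture that a camera, given by its name, has taken for a name from the list of things; names that differ only in an ending like _2 or _b are one class to them, and where a whole thing is asked for, a point or a joint stands for the part that bears it (a point fixed in the world has none). Each returns a list of dicts, best first, with "score" (0 to 1); they miss things now and then, are a little off and sometimes report something else, mostly with a low value. They report only what shows in the picture. A call takes as long as a camera call. They do not tell look-alikes from the thing itself.
- spot_in(camera, target): "rect" ([centre column, centre row, width, height] in pixels, round what is visible of it).
The state is a dict: "time": time; "q": joint angles; "joint_vel": joint speeds; "joint_torque": joint torques, N m; "tool_pos": TCP position; "tcp_rot": TCP orientation; "wrist_force": force on the tool from outside, world axes, zero at the start; "torque": the same for the moment, N m; "width": opening from 0.0 (shut) to 1.0 (fully open); "grip_force": force on a finger pad.
Only numpy, scipy, OpenCV 4.12 (cv2) and the standard library are available. Lean on these libraries where they do the work, as an engineer would, in place of code of your own. Each camera call takes 0.05 s, during which the arm holds its last target. There are 200 camera calls.

## Working session

There is one attempt and no reset: what is moved stays moved. The work goes in short steps, Python scripts to look and compute and a tool call to move; the robot and the scene stay as the last step left them, time stands still between calls to the robot, and variables do not carry over. Pictures are saved under pics/ and viewed, at most 10 in all, crops included, and the job is handed in when it is done.

Besides the shell and the picture viewer there is one more tool, called after "Request:" by a JSON object that holds its "name" and its "arguments", one argument or row to a line. carry_out: Moves the arm, as the interface text tells. Its arguments: {"type":"object","properties":{"series":{"type":"string"},"jaw":{"type":"number"},"grip_force":{"type":"number"}},"required":["series"]}

```bash
mkdir -p pics; cat > h.py <<'E'
import numpy as np, cv2
from workcell import bot, eyes, spot_in
def cloud(n):
    st=bot.read_state(); im,d=eyes.read_camera(n); c=eyes.get_calibration(n); K=np.array(c["K"])
    v,u=np.mgrid[:400,:640]; P=np.dstack([(u-K[0,2])/K[0,0]*d,(v-K[1,2])/K[1,1]*d,d])
    if n=="wrist":
        from scipy.spatial.transform import Rotation as R
        T=np.array(c["T_tool_cam"]); P=P@T[:3,:3].T+T[:3,3]
        P=P@R.from_rotvec(st["tcp_rot"]).as_matrix().T+np.array(st["tool_pos"])
    else:
        P=P@np.array(c["rotation"]).T+np.array(c["position"])
    P[d==0]=np.nan
    return im,P
E
python3 - <<'E'
from h import *
for n in ("top","side"):
    im,P=cloud(n); cv2.imwrite(f"pics/{n}0.png",im); np.save(f"{n}0.npy",P)
    for t in ("button_top","ledge","mould_a_mid","jar_mid","pot_mid","figure_mid","clamp"):
        for r in spot_in(n,t)[:3]:
            c,w=r["rect"][:2],r["rect"]
            p=P[min(399,int(c[1])),min(639,int(c[0]))]
            print(n,t,round(r["score"],2),np.round(w),np.round(p,3))
E
```

```text
Traceback (most recent call last):
  File "h.py", line 11, in cloud
    P=P@np.array(c["rotation"]).T+np.array(c["position"])
      ~~~~~~~~~~~~~~~~~~~~~~~~~~~^~~~~~~~~~~~~~~~~~~~~~~~
ValueError: operands could not be broadcast together with shapes (400,640) (3,)
```

The camera rotation is a rotation vector, so I'll convert it.

```bash
sed -i 's/np.array(c\["rotation"\]).T/cv2.Rodrigues(np.array(c["rotation"],float))[0].T/' h.py
python3 - <<'E'
from h import *
for n in ("top","side"):
    im,P=cloud(n); cv2.imwrite(f"pics/{n}0.png",im); np.save(f"{n}0.npy",P)
    for t in ("button_top","ledge","mould_a_mid","jar_mid","pot_mid","figure_mid","clamp"):
        for r in spot_in(n,t)[:3]:
            c,w=r["rect"][:2],r["rect"]
            p=P[min(399,int(c[1])),min(639,int(c[0]))]
            print(n,t,round(r["score"],2),np.round(w),np.round(p,3))
E
```

```text
top button_top 0.71 [295. 209.  23.  17.] [ 0.542 -0.095  0.097]
top ledge 0.91 [302. 210.  55.  42.] [ 0.54  -0.108  0.098]
top mould_a_mid 0.79 [362. 214.  33.  50.] [ 0.524 -0.234  0.13 ]
top mould_a_mid 0.63 [444. 226.  58.  41.] [ 0.498 -0.421  0.09 ]
top mould_a_mid 0.6 [363. 304.  52.  50.] [ 0.335 -0.233  0.09 ]
top jar_mid 0.83 [270. 274.  26.  26.] [ 0.402 -0.036  0.086]
top pot_mid 0.73 [271. 148.  27.  31.] [ 0.706 -0.035  0.008]
top figure_mid 0.76 [342. 153.  16.  22.] [ 0.671 -0.202  0.073]
top clamp 0.84 [306. 216. 162.  76.] [ 0.526 -0.119  0.081]
top clamp 0.29 [292. 212.  19.  17.] [ 0.536 -0.086  0.096]
side button_top 0.73 [302. 194.  14.  16.] [ 0.532 -0.099  0.098]
side button_top 0.58 [249. 210.  27.  35.] [ 0.408 -0.053  0.064]
side ledge 0.96 [307. 189.  43.  40.] [ 0.552 -0.095  0.098]
side ledge 0.32 [314. 226. 118. 131.] [ 0.495 -0.226  0.132]
side mould_a_mid 0.88 [251. 285.  53.  48.] [ 0.322 -0.26   0.091]
side mould_a_mid 0.86 [370. 322.  40.  64.] [ 0.485 -0.449  0.091]
side mould_a_mid 0.72 [330. 236.  46.  52.] [ 0.51  -0.263  0.131]
side jar_mid 0.97 [246. 211.  28.  37.] [ 0.401 -0.051  0.067]
side pot_mid 0.71 [345. 174.  20.  24.] [ 0.71  -0.033  0.016]
side figure_mid 0.77 [372. 215.  22.  32.] [ 0.666 -0.217  0.054]
side figure_mid 0.17 [345. 174.  25.  25.] [ 0.71  -0.033  0.019]
side clamp 0.63 [314. 225. 117. 134.] [ 0.496 -0.223  0.132]
side clamp 0.31 [320. 221.  45.  48.] [ 0.513 -0.218  0.132]
```

View pics/top0.png

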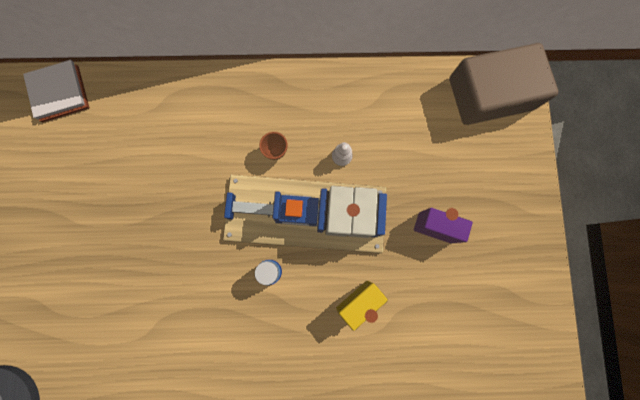

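View pics/side0.png

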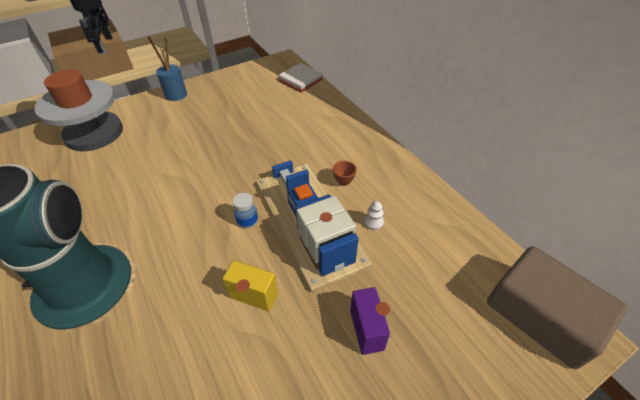

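```bash
python3 - <<'E'
from h import *
from scipy.spatial.transform import Rotation as R
def rep(n):
    P=np.load(f"{n}0.npy"); im=cv2.imread(f"pics/{n}0.png"); h=cv2.cvtColor(im,cv2.COLOR_BGR2HSV)
    b=(h[...,0]>100)&(h[...,0]<130)&(h[...,1]>120); o=(h[...,0]<14)&(h[...,1]>180)
    near=(np.abs(P[...,0]-.53)<.12)&(np.abs(P[...,1]+.12)<.25)
    z=P[...,2]
    def s(nm,m):
        q=P[m&near]; print(n,nm,len(q),np.round(np.median(q,0),4),np.round((q.min(0)+q.max(0))/2,4),np.round(np.ptp(q,axis=0),3)) if len(q) else print(nm,0)
    m=o&near&(abs(z-.098)<.006)&(P[...,1]>-.16); s("button",m); bc=np.median(P[m],0)
    s("ledge top",b&(abs(z-.124)<.004)&(P[...,1]>bc[1]))
    s("plate top",b&(abs(z-.120)<.004)&(P[...,1]<bc[1])&(P[...,1]>bc[1]-.1))
    s("fixed top",b&(abs(z-.118)<.004)&(P[...,1]<bc[1]-.12))
    s("stop top",b&(abs(z-.058)<.004)&(P[...,1]>bc[1]+.08))
    return im
im=rep("top"); rep("side")
st=bot.read_state(); print(st["time"],st["tool_pos"],R.from_rotvec(st["tcp_rot"]).as_matrix().round(3),st["width"])
cv2.imwrite("pics/crop.png",cv2.resize(im[165:265,210:400],None,fx=4,fy=4))
E
```

```text
top button 240 [ 0.5426 -0.0909  0.0975] [ 0.5425 -0.0918  0.0973] [0.036 0.033 0.007]
top ledge top 120 [ 0.5451 -0.0564  0.1234] [ 0.5465 -0.0562  0.1231] [0.056 0.013 0.006]
top plate top 189 [ 0.5338 -0.1533  0.1197] [ 0.5366 -0.1541  0.1197] [0.086 0.017 0.006]
top fixed top 268 [ 0.5228 -0.2794  0.1177] [ 0.5242 -0.2792  0.1178] [0.084 0.019 0.008]
top stop top 134 [0.558  0.059  0.0572] [0.5582 0.0585 0.0579] [0.056 0.016 0.007]
side button 158 [ 0.5391 -0.0968  0.0984] [ 0.54   -0.0941  0.0971] [0.036 0.036 0.009]
side ledge top 73 [ 0.5429 -0.0604  0.1235] [ 0.5436 -0.0601  0.1236] [0.054 0.014 0.007]
side plate top 89 [ 0.5283 -0.153   0.121 ] [ 0.5325 -0.1528  0.1205] [0.085 0.017 0.007]
side fixed top 313 [ 0.5194 -0.2819  0.1187] [ 0.5203 -0.281   0.1182] [0.086 0.026 0.007]
side stop top 66 [0.5548 0.055  0.0575] [0.5555 0.0555 0.0573] [0.055 0.013 0.007]
0.85 [0.26582089 0.62045355 0.24531631] [[-0.919  0.394  0.   ]
 [ 0.394  0.919  0.   ]
 [-0.     0.    -1.   ]] 0.996063569179916
```

View pics/crop.png

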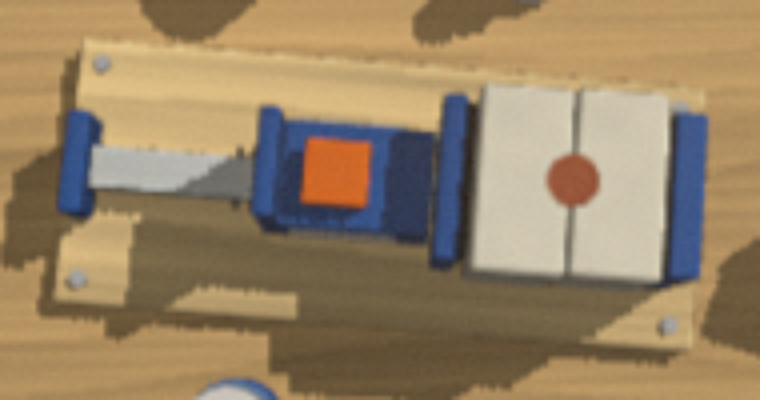

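The top crop shows the one orange cap at (338,172), which is full-image (294,209). It has the blue ledge to its left at (268,165) and the jaw plate to its right at (450,180).

Other things it could be confused with are the terracotta knobs on the mould at (353,210), on the purple block at (452,214) and on the yellow block at (371,316). The jar lid at (270,274) is ruled out too. Only the square cap between ledge and plate fits the description, so the button is at about (0.541, -0.093) and the bar runs along (0.102, 0.995).

Request:
{"name": "carry_out", "arguments": {
  "series": "0.017 -0.044 0 1.1;0.017 -0.044 0 1.1;0.017 -0.044 0 1.1;0.017 -0.044 0 1.1;0.017 -0.044 0 1.1;0.017 -0.044 0 1.1;0.017 -0.044 0 1.1;0.017 -0.044 0 1.1;0.017 -0.044 0 1.1;0.017 -0.044 0 1.1;0.017 -0.044 0 1.1;0.017 -0.044 0 1.1;0.017 -0.044 0 1.1;0.017 -0.044 0 1.1;0.017 -0.044 0 1.1;0.021 -0.045 0 0.9;0 0 -0.03 0;0 0 -0.025 0;0 0 -0.015 0;0 0 0 0",
  "jaw": -1,
  "grip_force": 20
}}

```text
time: 3.35
tool_pos: [0.5409, -0.0843, 0.1741]
tcp_rot: [-0.158, -3.135, -0.001]
wrist_force: [0.0, -0.1, 0.6]
width: -0.001
grip_force: 0.0
```

```bash
python3 - <<'E'
from h import *
print(bot.read_state())
im,P=cloud("wrist"); print(np.round(np.nanmax(P[...,2]),3)); 
h=cv2.cvtColor(im,cv2.COLOR_BGR2HSV); m=(h[...,0]<14)&(h[...,1]>180)&(abs(P[...,2]-.098)<.006)
q=P[m]; print(len(q),np.median(q,0),(q.min(0)+q.max(0))/2,np.ptp(q,axis=0))
b=(h[...,0]>100)&(h[...,0]<130)&(h[...,1]>120)&(abs(P[...,2]-.124)<.003)
q=P[b]; print(len(q),np.median(q,0))
s,_=eyes.read_camera("side")
cv2.imwrite("pics/w1.png",np.hstack([cv2.resize(im,(400,250)),cv2.resize(s[120:270,220:460],(400,250))]))
E
```

```text
{'time': 3.35, 'q': array([-2.00031840e-01,  8.18073316e-02,  1.95229334e+00, -3.83013242e-06,
        1.11000806e+00, -1.66987515e+00]), 'joint_vel': array([ 0.00082152, -0.02027854, -0.0364145 ,  0.00091021,  0.00728018,
        0.00034448]), 'joint_torque': array([-1.36350514e-01, -3.83293104e+01, -3.39198411e+01, -8.51944846e-03,
       -9.79699753e-02,  5.30428863e-06]), 'tool_pos': array([ 0.5409276 , -0.08426395,  0.17409785]), 'tcp_rot': array([-1.58381054e-01, -3.13510605e+00, -5.83093023e-04]), 'wrist_force': array([ 0.02872632, -0.11802692,  0.58708621]), 'torque': array([-0.01733274, -0.02220443, -0.01005202]), 'grip_force': 0.0, 'width': -0.001036527710539202}
0.26
6 [ 0.52321862 -0.09681543  0.09725276] [ 0.52363887 -0.09101825  0.0965686 ] [0.00182236 0.01709014 0.00266658]
2021 [ 0.53793576 -0.06006871  0.1229714 ]
```

View pics/w1.png

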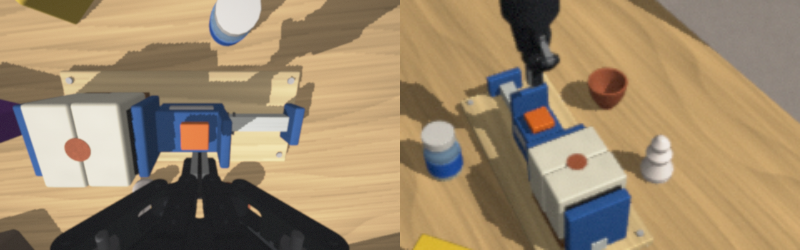

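The wrist view shows the shut tips over the orange cap at (195,137), with the ledge to the right at (225,135). The finger linkage spreads along the bar, so I'll turn it 90° for clearance and then go down.

Request:
{"name": "carry_out", "arguments": {
  "series": "0 0 0 -10;0 0 0 -10;0 0 0 -10;0 0 0 -10;0 0 0 -10;0 0 0 -10;0 0 0 -10;0 0 0 -10;0.001 0 0 -10;0 0 -0.02 0;0 0 -0.02 0;0 0 -0.012 0;0 0 0 0"
}}

```text
time: 5.08
tool_pos: [0.5426, -0.0844, 0.1231]
tcp_rot: [-2.33, -2.106, 0.001]
wrist_force: [-0.2, -0.2, 0.4]
width: -0.0
grip_force: 0.0
```

Request:
{"name": "carry_out", "arguments": {
  "series": "0 0 -0.007 0;0 0 -0.006 0;0 0 -0.005 0;0 0 0 0;0 0 0 0"
}}

```text
time: 5.7
tool_pos: [0.5436, -0.0847, 0.106]
tcp_rot: [2.33, 2.106, 0.002]
wrist_force: [0.3, -0.4, 4.9]
width: 0.001
grip_force: 2.4
```

```bash
python3 - <<'E'
from h import *
s,_=eyes.read_camera("side"); im,_=eyes.read_camera("wrist")
cv2.imwrite("pics/w2.png",np.hstack([cv2.resize(im,(400,250)),cv2.resize(s[120:270,220:460],(400,250))]))
E
```

```text
(no output)
```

View pics/w2.png

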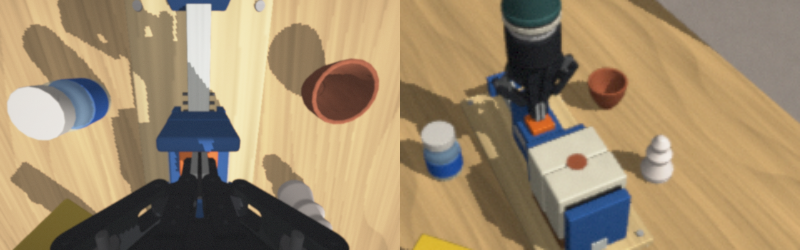

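The tips rest on the orange cap at (190,160) in the wrist view, clear of the ledge at (198,125). The force suggests the button is about 3.5 mm down, so I'll press further.

Request:
{"name": "carry_out", "arguments": {
  "series": "0 0 -0.004 0;0 0 -0.004 0;0 0 0 0;0 0 0 0"
}}

```text
time: 6.3
tool_pos: [0.5438, -0.0847, 0.1017]
tcp_rot: [2.33, 2.106, 0.002]
wrist_force: [-8.3, 1.5, 28.5]
width: -0.0
grip_force: 13.8
```

Request:
{"name": "carry_out", "arguments": {
  "series": "0 0 0.0015 0;0.0006 0.006 0 0;0.0006 0.006 0 0;0.001 0.01 0 0;0.001 0.01 0 0;0.001 0.01 0 0;0.001 0.01 0 0;0 0 0 0"
}}

```text
time: 7.3
tool_pos: [0.5491, -0.0324, 0.1018]
tcp_rot: [2.329, 2.106, 0.002]
wrist_force: [-4.4, 0.9, 19.0]
width: 0.0
grip_force: 9.6
```

Request:
{"name": "carry_out", "arguments": {
  "series": "0.001 0.01 0 0;0.001 0.01 0 0;0.001 0.01 0 0;0.001 0.01 0 0;0.0005 0.005 0 0;0 0 0 0"
}}

```text
time: 8.05
tool_pos: [0.5537, 0.0124, 0.1018]
tcp_rot: [2.329, 2.106, 0.002]
wrist_force: [-4.9, -0.3, 18.4]
width: -0.001
grip_force: 9.4
```

```bash
python3 - <<'E'
from h import *
im,P=cloud("top"); s,_=eyes.read_camera("side")
h=cv2.cvtColor(im,cv2.COLOR_BGR2HSV);b=(h[...,0]>100)&(h[...,0]<130)&(h[...,1]>120)&(abs(P[...,2]-.121)<.006)&(abs(P[...,0]-.54)<.06)
for lo,hi in((-.3,-.2),(-.2,-.02),(-.02,.08)):
    q=P[b&(P[...,1]>lo)&(P[...,1]<hi)]; print(len(q),np.median(q,0) if len(q) else '')
cv2.imwrite("pics/w3.png",np.hstack([cv2.resize(im[150:275,200:400],(400,250)),cv2.resize(s[120:270,220:460],(400,250))]))
E
```

```text
261 [ 0.52282963 -0.27964069  0.11774041]
229 [ 0.54456506 -0.05606498  0.1193997 ]
0
```

View pics/w3.png

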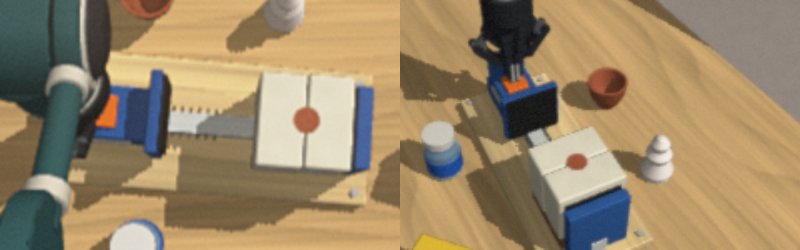

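The jaw plate has moved about 98 mm, from y -0.1535 to -0.056, with both mould halves still in place. I'll push gently on to the stop.

Request:
{"name": "carry_out", "arguments": {
  "series": "0.0004 0.004 0 0;0.0004 0.004 0 0;0.0003 0.003 0 0;0 0 0 0;0 0 0 0"
}}

```text
time: 8.78
tool_pos: [0.5554, 0.0206, 0.1018]
tcp_rot: [2.325, 2.104, -0.001]
wrist_force: [-2.5, -9.3, 17.5]
width: -0.003
grip_force: 8.2
```

The tool is against the stop with about 9 N of reaction. Next I lift straight up and move clear.

Request:
{"name": "carry_out", "arguments": {
  "series": "0 0 0.005 0;0 0 0.008 0;0 -0.003 0.015 0;0 0 0.03 0;0 0 0.04 0;-0.01 0.03 0.04 0;-0.02 0.05 0.01 0;-0.02 0.05 0 0;-0.02 0.05 0 0;-0.02 0.05 0 0;-0.02 0.05 0 0;0 0 0 0;0 0 0 0"
}}

```text
time: 10.4
tool_pos: [0.4429, 0.3002, 0.2463]
tcp_rot: [-2.329, -2.108, 0.003]
wrist_force: [0.5, -0.7, -0.2]
width: -0.001
grip_force: 0.0
```

```bash
python3 - <<'E'
from h import *
im,P=cloud("top"); P0=np.load("top0.npy")
h=cv2.cvtColor(im,cv2.COLOR_BGR2HSV);b=(h[...,0]>100)&(h[...,0]<130)&(h[...,1]>120)&(abs(P[...,2]-.121)<.006)&(abs(P[...,0]-.54)<.06)
for lo,hi in((-.3,-.2),(-.2,0.01),(.01,.08)):
    q=P[b&(P[...,1]>lo)&(P[...,1]<hi)]; print(len(q),np.median(q,0) if len(q) else '')
o=(h[...,0]<14)&(h[...,1]>180)&(abs(P[...,0]-.55)<.05)&(P[...,1]>-.05)&(P[...,1]<.06); print("button",o.sum(),np.median(P[o],0))
s,_=eyes.read_camera("side")
cv2.imwrite("pics/w4.png",np.hstack([cv2.resize(im[150:275,200:400],(400,250)),cv2.resize(s[120:270,220:460],(400,250))]))
E
```

```text
263 [ 0.52269133 -0.27939533  0.11766423]
218 [ 0.54439961 -0.05548713  0.11956065]
160 [0.55518765 0.04211088 0.1230067 ]
button 256 [0.55314121 0.00679178 0.09758139]
```

View pics/w4.png

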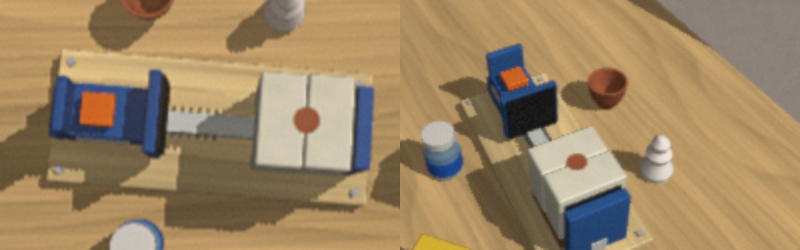

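The jaw is against the end stop: the ledge moved from y -0.056 to 0.042, about 99 mm of travel. The button is up at 0.0976, the moulds and pottery haven't moved, and the arm is clear.

```bash
python3 -c "
from workcell import bot
print(bot.finish_job())"
```

```text
the job is handed in; nothing more can be done
None
```

I pressed the release, pushed the jaw back about 99 mm to the end stop, let the button spring up and moved the arm clear; in the last pictures the moulds and pottery stand where they were, and the job is handed in (no verdict was returned).

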